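# Dial the reagent-cabinet padlock open and hold it up

### The job

The padlock for the reagent cabinet lies in its cradle. Turn its dial, click by click, until the red line stands at the yellow index and the dial has settled in that notch; then pull the shackle fully out while the lock body still sits in the cradle, and lift the open lock by its shackle so that the whole lock is at least 10 cm above the bench. The program finishes while still holding it up there, still and open; handle the lock gently (grip it with 20 N or less, pull no harder than needed) and leave the jar, the well plate and the tube rack alone.

Things in the scene. Friction and masses are not known exactly. Their poses are not given: they have to be found in the camera images.
- lock_center (a point): centre of the padlock body, a silver-grey block 80 (x) by 84 (y) by 30 mm thick, 0.3 to 0.5 kg in all, lying flat and loose in the cradle, dial up; 31 mm above the bench there. z is up through the dial; the shackle leaves the -x face and is pulled out along -x. The yellow index mark is on the upper face, 31 mm from the middle towards -x
- dial_top (a point): middle of the top of the dial, a round black ribbed knob 44 mm in diameter and 20 mm tall on the middle of the lock's upper face (its top is 35.5 mm above lock_center, 66.5 mm above the bench). It turns about z. A red line on its top and side runs from the middle to the rim along this point's -x axis
- dial (a joint): dial angle (rad), 0 with the red line at the yellow index, growing anticlockwise seen from above; range -1.35 to 2.9. Click notches every 0.5236 rad (30 degrees), one at 0, take about 0.11 N m to leave and draw in a dial released within 0.15 rad. Only the notch at 0 (within 0.1 rad) frees the shackle; elsewhere it blocks after 2 to 3 mm. Starts at 0.8 to 2.4, mostly in a notch
- bow (a point): middle of the cross bar of the U-shaped steel shackle: round bar 9 mm thick, level along y (the lock's y), straight for 28 mm. Shut, it lies 94.5 mm from lock_center towards the lock's -x, its centre 31 mm above the bench, only bench below. Inside the U: 43 mm between the legs; 50 mm from lock body to bar, less 8 mm for the cradle's low front wall (top 28 mm above the bench)
- shackle (a joint): how far the shackle is pulled out (m): 0 shut, 0.020 fully open (stop). Stays where left, takes 6 to 8 N to pull and does not slide under the lock's own weight, so let the cradle wall hold the body back. The legs stay in the lock, which, carried by the bow, turns about the bar and hangs below it, its centre 115 mm under the bar
- cradle_floor (a point): middle of the floor of the fixed grey cradle, 98 by 104 mm, floor 16 mm above the bench, with walls 12 mm high above the floor round the lock (2 mm clearance), open above; same axes as the lock lying in it
- padlock: the whole padlock (body, dial and shackle); origin at the centre of the underside of the lock body, 15 mm below lock_center, same axes
- cradle: the cradle, fixed to the bench; origin on the bench under cradle_floor
- jar: glass jar with black cap, 60 mm diameter, 85 mm tall; origin at the centre of its underside; leave it alone
- well_plate: flat well plate, 127 (x) by 85 (y) by 14 mm; origin at the centre of its underside; leave it alone
- tube_rack: blue tube rack with short tubes, 60 (x) by 120 (y) mm, 57 mm tall; origin at the centre of its underside; leave it alone
Mind the look-alikes: they are no part of the job. Leave any orange look-alike of the cradle alone.

How it is judged:
By the outcome, as a careful person would: the job done as asked, in the order asked, and still so for the second after the job is handed in, while the arm keeps its last pose, push and grip.
It also fails if it takes over 58 s, if anything falls off the work surface, if the arm or the gripper's body presses on something with over 40 N, if the wrist force passes 120 N, or if a joint passes its speed limit or range.

### The arm

A 6-joint arm with a two-finger parallel gripper is mounted at the origin on the work surface. World frame = base frame: x ahead of the robot, y to its left, z up, the work surface at z = 0. Lengths are in m, angles in rad, forces in N, time in s.
With the tool pointing down it reaches from about 0.375 to 0.925 m from the base axis. Payload 5.7 kg.
Tool frame: the origin (TCP) lies between the finger pads; the fingertips stand 17 mm ahead of it and the grasp point (between the pads) lies 2 mm behind it; z points along the fingers, y is the direction in which the jaws open and shut (so a half turn about z gives the same grasp; the last joint's range is limited). The gripper opens to 88 mm and grips with 3 to 60 N. Pads are 20 mm wide; open, the fingers measure 115 mm over their backs; the gripper's body (75 mm by 178 mm) begins 61 mm behind the grasp point.
Start: joints at [-1.243, 0.359, 1.51, -0, 1.272, -0.115], TCP at [0.257, -0.542, 0.24] pointing down, gripper open.
Joint ranges: [-2.97, 2.97], [-1.01, 2.36], [0.21, 2.38], [-0.96, 4.11], [0.2, 2.71], [-2.98, 2.98]. Speed limits (rad/s): [2.39, 2.39, 3.14, 3.14, 3.14, 3.14].

### API

Orientations are given as a unit quaternion [x, y, z, w].
In Python, from station import ctrl gives the robot as it stands.
- The arm moves only by the shell command python3 -m jog 'ROWS' [FORCE]. ROWS is JSON, a list of rows, each an object of numbers: "dx", "dy", "dz": the shift along the tool's x, y, z in mm; "yaw": the turn about the tool's z in rad; "jaw": the gripper command: -1 is shut, 1 is fully open, values between are in proportion. A call has exactly 5 rows; each row shifts and turns the commanded pose from where the row before left it, along the tool's axes as they then stand; what a row does not reach is not made up. A row lasts 1/12 s, in which the tool goes at most 41.7 mm and 7.16 degrees, less where a joint would pass 70% of its speed; a pose out of reach is approached as far as the arm can. A call is refused whole if a number of a shift passes 41.7 or a number of a turn 0.125, either way. A call with a gripper value outside its range is refused whole. The fingers move at their own pace and stop on an object; FORCE is the grip in N (left out, the last holds). Time passes only in rows, so rows that do not move let the fingers close, or fill a call up. It gives the time, the measured TCP pose, the force and the opening at its end, in the units of the state.
- ctrl.read_state(): the state, without advancing time (a new reading comes with each control period).
- ctrl.get_image(name): name is "side" or "top" or "wrist"; returns a dict with "pixels" (400x640x3 uint8, blue, green, red), "fx", "fy", "cx", "cy" (pixels), "cam_to_world" (4x4, takes a point from camera to world coordinates). Camera axes: x right, y down, z forward; pixel columns grow to the right and rows downward; lengths in m; the calibration is good to about 2 mm. A picture is of the moment at which its call begins. There is no depth.
- ctrl.hand_in(): hands the job in, once; it reports no verdict.
Trained networks look in a picture, given as the dict that the camera call returned (one of the last four; its "shot" number tells which), for a name from the list of things; names that differ only in an ending like _2 or _b are one class to them, and where a whole thing is asked for, a point or a joint stands for the part that bears it (a point fixed in the world has none). Each returns a list of dicts, best first, with "conf" (0 to 1); they miss things now and then, are a little off and sometimes report something else, mostly with a low value. They report only what shows in the picture. A call takes as long as a camera call. They do not tell look-alikes from the thing itself.
- ctrl.find_in(picture, query): "pixel" ([column, row] in pixels, amid what is visible of it).
- ctrl.masks_of(picture, query): "region" (400x640 bool, what is visible of it) and "pixel" ([column, row] in pixels, amid what is visible of it).
- ctrl.mark_of(picture, query): "pixel" ([column, row] in pixels: a listed point, or the origin of a listed thing).
The state is a dict: "time": time; "qpos": joint angles; "joint_vel": joint speeds; "effort": joint torques, N m; "eef_pos": TCP position; "tool_rot": TCP orientation; "force": force on the tool from outside, world axes, zero at the start; "ft_torque": the same for the moment, N m; "finger_gap": finger opening in m.
Only numpy, scipy, OpenCV 4.12 (cv2) and the standard library are available. Lean on these libraries where they do the work, as an engineer would, in place of code of your own. Each camera call takes 0.05 s, during which the arm holds its last target.

## Working session

There is one attempt and no reset: what is moved stays moved. The work goes in short steps, Python scripts to look and compute and a shell command to move; the robot and the scene stay as the last step left them, time stands still between calls to the robot, and variables do not carry over. Pictures are saved under pics/ and viewed, and the job is handed in when it is done.

```bash
ls; mkdir -p pics; cat > h.py <<'E'
import numpy as np, cv2, json
from station import ctrl
def ray(im,px):
    T=np.array(im["cam_to_world"]); d=np.array([(px[0]-im["cx"])/im["fx"],(px[1]-im["cy"])/im["fy"],1.0])
    return T[:3,3],T[:3,:3]@d
def atz(im,px,z):
    o,d=ray(im,px); return o+d*(z-o[2])/d[2]
def proj(im,p):
    T=np.array(im["cam_to_world"]); c=T[:3,:3].T@(np.array(p)-T[:3,3]); return [im["fx"]*c[0]/c[2]+im["cx"],im["fy"]*c[1]/c[2]+im["cy"]]
def save(im,n,box=None,s=1):
    a=np.array(im["pixels"])
    if box: a=a[box[1]:box[3],box[0]:box[2]]
    if s!=1: a=cv2.resize(a,None,fx=s,fy=s,interpolation=cv2.INTER_CUBIC)
    cv2.imwrite("pics/"+n+".png",a)
E
python3 - <<'E'
from h import *
s=ctrl.read_state(); print(s)
for n in ["top","side"]:
    im=ctrl.get_image(n); save(im,n+"0")
    for q in ["lock_center","dial_top","bow","cradle_floor","jar","well_plate","tube_rack"]:
        z=dict(lock_center=.031,dial_top=.0665,bow=.031,cradle_floor=.016).get(q,0)
        for r in ctrl.mark_of(im,q)[:3]: print(n,q,np.round(r["pixel"]),round(r["conf"],2),np.round(atz(im,r["pixel"],z),4))
E
```

```text
pics
{'time': 0.0, 'qpos': array([-1.24308223e+00,  3.59488687e-01,  1.51140987e+00,  1.30831845e-05,
        1.27243993e+00, -1.15105648e-01]), 'joint_vel': array([-0.00194227,  0.00023742, -0.00245045,  0.00071522,  0.00134773,
       -0.00038006]), 'effort': array([-4.14857686e-04, -5.15377986e+01, -2.70729160e+01,  6.72036270e-02,
        3.49080702e-02, -1.19898814e-04]), 'eef_pos': array([ 0.25688421, -0.54153298,  0.23882783]), 'tool_rot': array([ 9.75588855e-01,  2.19603332e-01, -8.64042294e-05, -8.68650422e-04]), 'force': array([-0.2490517 , -1.03316884,  0.01807727]), 'ft_torque': array([0.00871249, 0.05055827, 0.02088512]), 'finger_gap': 0.08778916572424655}
top lock_center [287. 191.] 0.73 [0.6171 0.0723 0.031 ]
top dial_top [289. 192.] 0.77 [0.6074 0.0663 0.0665]
top bow [291. 228.] 0.65 [0.5156 0.0616 0.031 ]
top cradle_floor [340. 156.] 0.77 [ 0.7199 -0.0718  0.016 ]
top cradle_floor [338. 245.] 0.57 [ 0.4708 -0.069   0.016 ]
top jar [192. 252.] 0.87 [0.447  0.3358 0.    ]
top well_plate [443. 246.] 0.95 [ 0.4702 -0.3596  0.    ]
top tube_rack [195. 191.] 0.57 [0.6196 0.3355 0.    ]
side lock_center [297. 224.] 0.76 [0.6192 0.0636 0.031 ]
side dial_top [299. 215.] 0.64 [0.6088 0.0645 0.0665]
side bow [333. 240.] 0.46 [0.5168 0.0622 0.031 ]
side cradle_floor [297. 184.] 0.74 [ 0.7215 -0.0853  0.016 ]
side cradle_floor [299. 229.] 0.63 [0.615  0.0609 0.016 ]
side cradle_floor [377. 220.] 0.63 [ 0.4666 -0.0693  0.016 ]
side jar [288. 347.] 0.89 [0.4541 0.3316 0.    ]
side well_plate [420. 169.] 0.65 [ 0.4654 -0.3477  0.    ]
side well_plate [287. 347.] 0.2 [0.4558 0.3337 0.    ]
side tube_rack [224. 313.] 0.77 [0.6138 0.3372 0.    ]
side tube_rack [299. 234.] 0.72 [0.6137 0.0635 0.    ]
side tube_rack [300. 233.] 0.48 [0.6135 0.0572 0.    ]
```

View pics/top0.png

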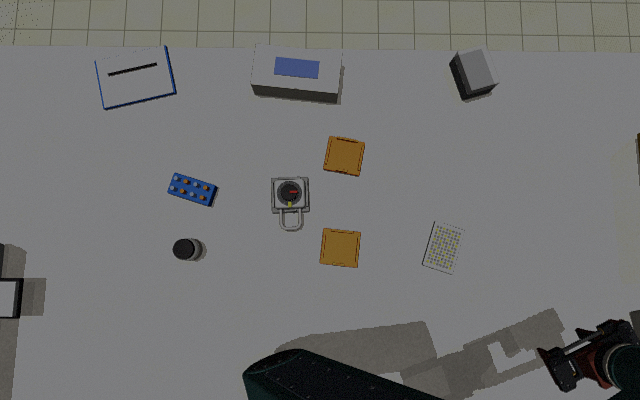

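View pics/side0.png

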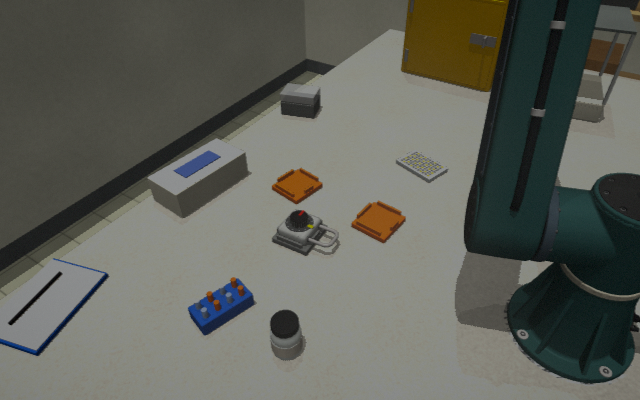

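```bash
python3 - <<'E'
from h import *
import cv2
a=cv2.imread("pics/top0.png")[140:270,230:380]; cv2.imwrite("pics/topc.png",cv2.resize(a,None,fx=4.5,fy=4.5,interpolation=cv2.INTER_CUBIC))
E
```

```text
(no output)
```

View pics/topc.png

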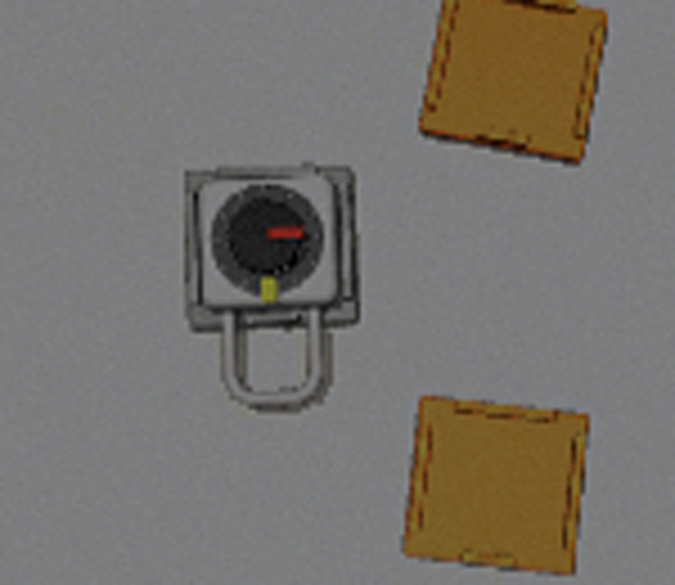

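Candidates in the top view: grey cradle with the lock at (289,195), and orange look-alikes at (344,156) and (341,247). I choose the grey one: it has the silver body, black dial and shackle. The close crop shows the yellow index towards the bow and the red line about 90° anticlockwise of it, so the dial is near +1.57. The jar is at (187,250), the tube rack at (192,190) and the well plate at (443,247), all well clear.

I'll move over the lock next for a wrist view.

```bash
R='{"dx":28.9,"dy":-19.9}'; true
python3 -m jog '[{"dx":28.9,"dy":-19.9},{"dx":28.9,"dy":-19.9},{"dx":28.9,"dy":-19.9},{"dx":28.9,"dy":-19.9},{"dx":28.9,"dy":-19.9}]' 12
python3 -m jog '[{"dx":28.9,"dy":-19.9},{"dx":28.9,"dy":-19.9},{"dx":28.9,"dy":-19.9},{"dx":28.9,"dy":-19.9},{"dx":28.9,"dy":-19.9}]'
python3 -m jog '[{"dx":28.9,"dy":-19.9},{"dx":28.9,"dy":-19.9},{"dx":28.9,"dy":-19.9},{"dx":28.9,"dy":-19.9},{"dx":28.9,"dy":-19.9}]'
python3 -m jog '[{"dx":28.9,"dy":-19.9},{"dx":28.9,"dy":-19.9},{"dx":28.9,"dy":-19.9},{"dx":28.9,"dy":-19.9},{"dx":28.9,"dy":-19.9}]'
python3 -m jog '[{"yaw":-0.12},{"yaw":-0.12},{"yaw":-0.12},{"yaw":-0.12},{"yaw":-0.12}]'
python3 -m jog '[{"yaw":-0.12},{"yaw":-0.12},{"yaw":-0.12},{"yaw":-0.12},{"yaw":-0.048}]'
python3 -m jog '[{},{},{},{},{}]'
python3 - <<'E'
from h import *
im=ctrl.get_image("wrist"); save(im,"w1")
for q,z in [("lock_center",.031),("dial_top",.0665),("bow",.031),("cradle_floor",.016)]:
    for r in ctrl.mark_of(im,q)[:2]: print(q,np.round(r["pixel"]),round(r["conf"],2),np.round(atz(im,r["pixel"],z),4))
s=ctrl.read_state(); print(s["time"],s["eef_pos"],s["tool_rot"],s["qpos"],s["force"])
E
```

```text
1.05 [ 0.25707183 -0.54212516  0.23964648] [ 9.75592887e-01  2.19587156e-01  3.59470790e-07 -2.68076367e-05] [-1.24310028e+00  3.58776300e-01  1.51037488e+00  6.69958760e-06
  1.27249471e+00 -1.15088474e-01] [-0.40434018 -0.33464477 -0.27210437]$[0]: bad value
$[0]: bad value
$[0]: bad value
$[0]: bad value
$[0]: bad value
$[0]: bad value
$[0]: bad value
```

View pics/w1.png

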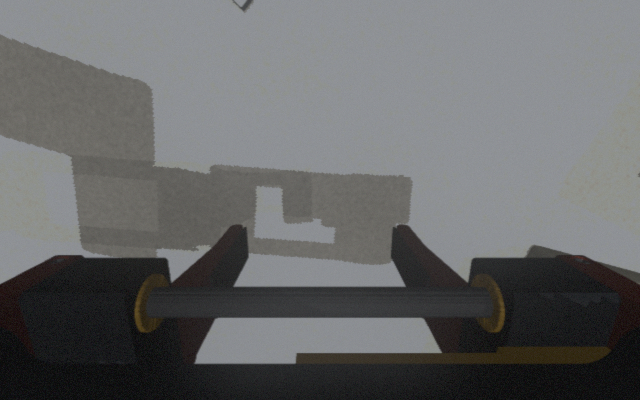

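All rows were refused and nothing moved, so every key is probably required.

```bash
python3 -m jog '[{"dx":28.9,"dy":-19.9,"dz":0,"yaw":0,"jaw":1},{"dx":28.9,"dy":-19.9,"dz":0,"yaw":0,"jaw":1},{"dx":28.9,"dy":-19.9,"dz":0,"yaw":0,"jaw":1},{"dx":28.9,"dy":-19.9,"dz":0,"yaw":0,"jaw":1},{"dx":28.9,"dy":-19.9,"dz":0,"yaw":0,"jaw":1}]' 12
```

```text
time: 1.47
eef_pos: [0.3455, -0.3889, 0.2397]
tool_rot: [0.976, 0.219, 0.0, 0.0]
force: [1.8, -0.6, 0.0]
finger_gap: 0.088
```

```bash
python3 -m jog '[{"dx":28.9,"dy":-19.9,"dz":0,"yaw":0,"jaw":1},{"dx":28.9,"dy":-19.9,"dz":0,"yaw":0,"jaw":1},{"dx":28.9,"dy":-19.9,"dz":0,"yaw":0,"jaw":1},{"dx":28.9,"dy":-19.9,"dz":0,"yaw":0,"jaw":1},{"dx":28.9,"dy":-19.9,"dz":0,"yaw":0,"jaw":1}]'
python3 -m jog '[{"dx":28.9,"dy":-19.9,"dz":0,"yaw":0,"jaw":1},{"dx":28.9,"dy":-19.9,"dz":0,"yaw":0,"jaw":1},{"dx":28.9,"dy":-19.9,"dz":0,"yaw":0,"jaw":1},{"dx":28.9,"dy":-19.9,"dz":0,"yaw":0,"jaw":1},{"dx":28.9,"dy":-19.9,"dz":0,"yaw":0,"jaw":1}]'
python3 -m jog '[{"dx":28.9,"dy":-19.9,"dz":0,"yaw":0,"jaw":1},{"dx":28.9,"dy":-19.9,"dz":0,"yaw":0,"jaw":1},{"dx":28.9,"dy":-19.9,"dz":0,"yaw":0,"jaw":1},{"dx":28.9,"dy":-19.9,"dz":0,"yaw":0,"jaw":1},{"dx":28.9,"dy":-19.9,"dz":0,"yaw":0,"jaw":1}]'
python3 -m jog '[{"dx":0,"dy":0,"dz":0,"yaw":-0.12,"jaw":1},{"dx":0,"dy":0,"dz":0,"yaw":-0.12,"jaw":1},{"dx":0,"dy":0,"dz":0,"yaw":-0.12,"jaw":1},{"dx":0,"dy":0,"dz":0,"yaw":-0.12,"jaw":1},{"dx":0,"dy":0,"dz":0,"yaw":-0.12,"jaw":1}]'
python3 -m jog '[{"dx":0,"dy":0,"dz":0,"yaw":-0.12,"jaw":1},{"dx":0,"dy":0,"dz":0,"yaw":-0.12,"jaw":1},{"dx":0,"dy":0,"dz":0,"yaw":-0.12,"jaw":1},{"dx":0,"dy":0,"dz":0,"yaw":-0.12,"jaw":1},{"dx":0,"dy":0,"dz":0,"yaw":-0.048,"jaw":1}]'
python3 -m jog '[{"dx":0,"dy":0,"dz":0,"yaw":0,"jaw":1},{"dx":0,"dy":0,"dz":0,"yaw":0,"jaw":1},{"dx":0,"dy":0,"dz":0,"yaw":0,"jaw":1},{"dx":0,"dy":0,"dz":0,"yaw":0,"jaw":1},{"dx":0,"dy":0,"dz":0,"yaw":0,"jaw":1}]'
python3 - <<'E'
from h import *
im=ctrl.get_image("wrist"); save(im,"w2")
for q,z in [("lock_center",.031),("dial_top",.0665),("bow",.031),("cradle_floor",.016)]:
    for r in ctrl.mark_of(im,q)[:2]: print(q,np.round(r["pixel"]),round(r["conf"],2),np.round(atz(im,r["pixel"],z),4))
s=ctrl.read_state(); print(s["time"],s["eef_pos"],s["tool_rot"],s["qpos"],s["force"])
E
```

```text
time: 1.88
eef_pos: [0.4336, -0.2369, 0.2399]
tool_rot: [0.976, 0.219, 0.0, 0.0]
force: [1.0, -0.5, -0.1]
finger_gap: 0.0876
time: 2.3
eef_pos: [0.5215, -0.085, 0.2399]
tool_rot: [0.976, 0.22, 0.0, 0.0]
force: [0.5, -0.5, 0.4]
finger_gap: 0.0877
time: 2.72
eef_pos: [0.6094, 0.0669, 0.2398]
tool_rot: [0.976, 0.22, 0.0, 0.0]
force: [0.2, -0.1, -0.6]
finger_gap: 0.0876
time: 3.13
eef_pos: [0.6088, 0.0654, 0.2396]
tool_rot: [0.866, 0.501, -0.0, -0.0]
force: [-0.3, -0.4, -0.6]
finger_gap: 0.0874
time: 3.55
eef_pos: [0.6088, 0.0652, 0.2397]
tool_rot: [0.705, 0.709, -0.0, -0.0]
force: [-0.7, -0.2, 0.4]
finger_gap: 0.0877
time: 3.97
eef_pos: [0.6088, 0.0652, 0.2397]
tool_rot: [0.707, 0.707, -0.0, -0.0]
force: [-0.2, 0.4, 0.3]
finger_gap: 0.0875
lock_center [320. 178.] 0.78 [0.609  0.0665 0.031 ]
lock_center [321. 174.] 0.62 [0.6101 0.0707 0.031 ]
dial_top [324. 184.] 0.71 [0.6137 0.0665 0.0665]
bow [239. 177.] 0.62 [0.5076 0.0676 0.031 ]
cradle_floor [397. 279.] 0.64 [ 0.7193 -0.085   0.016 ]
cradle_floor [320. 177.] 0.24 [0.6087 0.065  0.016 ]
4.2167 [0.60879029 0.06516438 0.23968149] [ 7.07190001e-01  7.07023549e-01  2.73035279e-05 -5.40061828e-05] [-6.20692252e-03  3.76292758e-01  1.48271544e+00  1.19692797e-04
  1.28262292e+00 -6.00554376e-03] [-1.51108437 -0.76954728 -0.53382102]
```

View pics/w2.png

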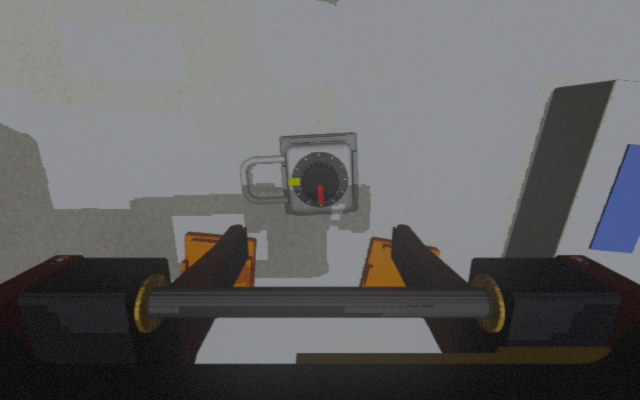

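The wrist view shows the lock with its dial at about (320,180), the yellow index at (295,182), the red line pointing down (-y) to (320,196), and the bow at (244,180). I'll take a close crop for the precise fit.

```bash
python3 - <<'E'
from h import *
im=ctrl.get_image("wrist"); save(im,"w3",(225,115,375,225),5)
a=im["pixels"].astype(int); b,g,r=a[...,0],a[...,1],a[...,2]
sub=np.zeros(b.shape,bool); sub[120:225,230:370]=1
for n,m,z in [("red",(r>120)&(g<70)&(b<70)&sub,.0665),("yel",(r>120)&(g>110)&(b<80)&sub,.0465)]:
    v,u=np.nonzero(m); print(n,len(u),u.mean(),v.mean(),atz(im,(u.mean(),v.mean()),z), u.min(),u.max(),v.min(),v.max())
    w=np.array([atz(im,(x,y),z)[:2] for x,y in zip(u,v)]); e=np.linalg.eigh(np.cov(w.T)); print(e[1][:,1])
for q in ["padlock","dial_top","bow","cradle"]:
    for k in ctrl.masks_of(im,q)[:1]:
        m=k["region"]; v,u=np.nonzero(m); c=cv2.minAreaRect(np.c_[u,v].astype(np.float32)); print(q,k["conf"],c,len(u))
E
```

```text
red 70 320.14285714285717 193.64285714285714 [0.60896514 0.0552961  0.0665    ] 318 322 186 202
[-0.05539465  0.99846454]
yel 77 293.8181818181818 181.27272727272728 [0.57740005 0.06543697 0.0465    ] 289 299 178 185
[-0.99472471 -0.10258045]
padlock 0.72 ((296.3504333496094, 177.88442993164062), (67.99954223632812, 112.33354949951172), 87.45519256591797) 5268
dial_top 0.64 ((319.8999938964844, 181.79998779296875), (38.9075813293457, 38.460365295410156), 63.43495178222656) 1246
bow 0.69 ((262.9262390136719, 180.1885223388672), (48.34608459472656, 44.72465515136719), 84.80557250976562) 760
cradle 0.93 ((218.6964569091797, 258.9341125488281), (74.36178588867188, 50.07758712768555), 5.90614128112793) 1451
```

View pics/w3.png

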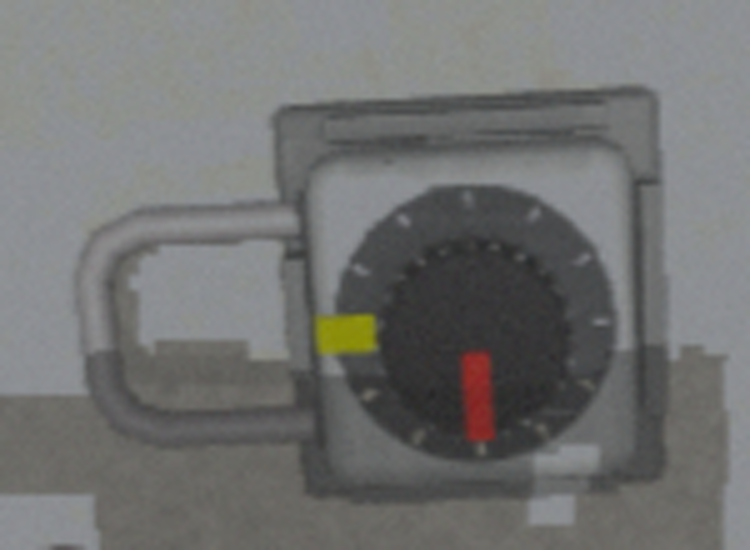

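Lock fit: centre about (0.6084, 0.0665) and yaw about +3°. The yellow-mark and red-line estimates agree, as does the bow at about (0.514, 0.062). The dial is 90° off, i.e. three clicks clockwise. Descending to grip the dial.

```bash
python3 -m jog '[{"dx":1.3,"dy":-0.4,"dz":30,"yaw":0,"jaw":1},{"dx":0,"dy":0,"dz":30,"yaw":0,"jaw":1},{"dx":0,"dy":0,"dz":30,"yaw":0,"jaw":1},{"dx":0,"dy":0,"dz":25,"yaw":0,"jaw":1},{"dx":0,"dy":0,"dz":20,"yaw":0,"jaw":1}]' 15
python3 -m jog '[{"dx":0,"dy":0,"dz":15,"yaw":0,"jaw":1},{"dx":0,"dy":0,"dz":10,"yaw":0,"jaw":1},{"dx":0,"dy":0,"dz":7,"yaw":0,"jaw":1},{"dx":0,"dy":0,"dz":5.5,"yaw":0,"jaw":1},{"dx":0,"dy":0,"dz":0,"yaw":0,"jaw":1}]'
python3 - <<'E'
from h import *
s=ctrl.read_state(); print(s["eef_pos"],s["force"])
im=ctrl.get_image("side"); save(im,"s4",(230,170,400,270),4)
E
```

```text
time: 4.88
eef_pos: [0.6074, 0.0665, 0.1026]
tool_rot: [0.707, 0.707, -0.001, -0.001]
force: [0.2, 0.2, -0.5]
finger_gap: 0.088
time: 5.3
eef_pos: [0.6082, 0.0664, 0.0666]
tool_rot: [0.707, 0.707, -0.0, -0.0]
force: [-1.4, -0.3, 0.3]
finger_gap: 0.0879
[0.608218   0.0664492  0.06663652] [-1.3666617  -0.27095618  0.31903279]
```

View pics/s4.png

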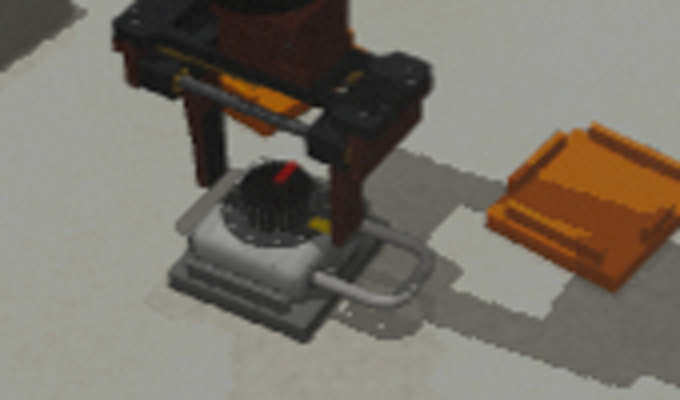

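The fingers straddle the knob, with the finger at crop (345,240) just beside the body. Closing now.

```bash
python3 -m jog '[{"dx":0,"dy":0,"dz":0,"yaw":0,"jaw":-0.1},{"dx":0,"dy":0,"dz":0,"yaw":0,"jaw":-0.1},{"dx":0,"dy":0,"dz":0,"yaw":0,"jaw":-0.1},{"dx":0,"dy":0,"dz":0,"yaw":0,"jaw":-0.1},{"dx":0,"dy":0,"dz":0,"yaw":0,"jaw":-0.1}]' 15
python3 -m jog '[{"dx":0,"dy":0,"dz":0,"yaw":0,"jaw":-0.2},{"dx":0,"dy":0,"dz":0,"yaw":0,"jaw":-0.2},{"dx":0,"dy":0,"dz":0,"yaw":0,"jaw":-0.2},{"dx":0,"dy":0,"dz":0,"yaw":0,"jaw":-0.2},{"dx":0,"dy":0,"dz":0,"yaw":0,"jaw":-0.2}]' 15
```

```text
time: 5.77
eef_pos: [0.6086, 0.0665, 0.0676]
tool_rot: [0.707, 0.707, 0.0, 0.0]
force: [0.5, 0.5, -0.1]
finger_gap: 0.0583
time: 6.18
eef_pos: [0.6087, 0.0665, 0.0673]
tool_rot: [0.707, 0.707, 0.0, 0.0]
force: [-0.1, 0.9, 0.6]
finger_gap: 0.0435
```

Gripped at 43.5 mm, which matches the 44 mm knob. Turning clockwise, one click first.

```bash
python3 -m jog '[{"dx":0,"dy":0,"dz":0,"yaw":0.105,"jaw":-0.2},{"dx":0,"dy":0,"dz":0,"yaw":0.105,"jaw":-0.2},{"dx":0,"dy":0,"dz":0,"yaw":0.105,"jaw":-0.2},{"dx":0,"dy":0,"dz":0,"yaw":0.105,"jaw":-0.2},{"dx":0,"dy":0,"dz":0,"yaw":0.104,"jaw":-0.2}]'
python3 - <<'E'
from h import *
s=ctrl.read_state(); print(s["eef_pos"],s["force"],s["ft_torque"])
im=ctrl.get_image("wrist"); save(im,"w5")
im=ctrl.get_image("side"); save(im,"s5",(230,170,400,270),4)
E
```

```text
time: 6.6
eef_pos: [0.6086, 0.0664, 0.0673]
tool_rot: [0.867, 0.498, 0.0, 0.0]
force: [0.3, -0.0, 0.7]
finger_gap: 0.0439
[0.60862117 0.06643059 0.06728329] [ 0.28401907 -0.02970446  0.65527161] [-0.01375319 -0.16000935 -0.0459116 ]
```

View pics/w5.png

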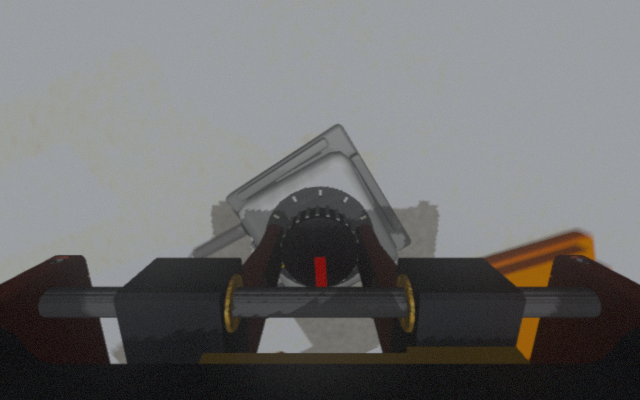

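View pics/s5.png

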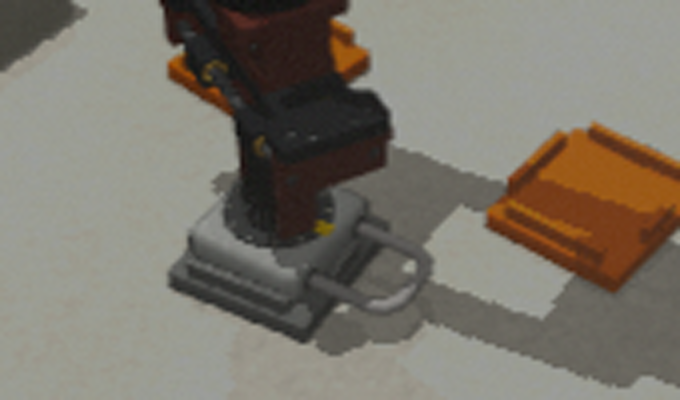

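The dial follows the gripper: the red line stays vertical in the wrist frame at (321,270), and the body stays in the cradle. Two more clicks.

```bash
python3 -m jog '[{"dx":0,"dy":0,"dz":0,"yaw":0.105,"jaw":-0.2},{"dx":0,"dy":0,"dz":0,"yaw":0.105,"jaw":-0.2},{"dx":0,"dy":0,"dz":0,"yaw":0.105,"jaw":-0.2},{"dx":0,"dy":0,"dz":0,"yaw":0.105,"jaw":-0.2},{"dx":0,"dy":0,"dz":0,"yaw":0.104,"jaw":-0.2}]'
python3 -m jog '[{"dx":0,"dy":0,"dz":0,"yaw":0.105,"jaw":-0.2},{"dx":0,"dy":0,"dz":0,"yaw":0.105,"jaw":-0.2},{"dx":0,"dy":0,"dz":0,"yaw":0.105,"jaw":-0.2},{"dx":0,"dy":0,"dz":0,"yaw":0.105,"jaw":-0.2},{"dx":0,"dy":0,"dz":0,"yaw":0.104,"jaw":-0.2}]'
python3 -m jog '[{"dx":0,"dy":0,"dz":0,"yaw":0,"jaw":-0.2},{"dx":0,"dy":0,"dz":0,"yaw":0,"jaw":-0.2},{"dx":0,"dy":0,"dz":0,"yaw":0,"jaw":-0.2},{"dx":0,"dy":0,"dz":0,"yaw":0,"jaw":-0.2},{"dx":0,"dy":0,"dz":0,"yaw":0,"jaw":-0.2}]'
python3 - <<'E'
from h import *
s=ctrl.read_state(); print(s["eef_pos"],s["force"],s["ft_torque"],s["tool_rot"],s["qpos"][5])
im=ctrl.get_image("wrist"); save(im,"w6")
E
```

```text
time: 7.12
eef_pos: [0.6086, 0.0664, 0.0673]
tool_rot: [0.966, 0.258, 0.0, 0.0]
force: [-0.2, 0.4, 1.0]
finger_gap: 0.0437
time: 7.53
eef_pos: [0.6086, 0.0663, 0.0673]
tool_rot: [1.0, -0.001, 0.0, 0.0]
force: [0.8, -0.2, 0.9]
finger_gap: 0.0437
time: 7.95
eef_pos: [0.6085, 0.0664, 0.0672]
tool_rot: [1.0, 0.0, 0.0, 0.0]
force: [0.9, -1.0, 2.6]
finger_gap: 0.0436
[0.60851967 0.06638322 0.06724124] [ 0.92666016 -0.96713419  2.57868421] [-0.19394887 -0.10955548 -0.03800442] [9.99999928e-01 3.64985745e-04 1.04367678e-04 1.81167993e-05] 1.5659771471902082
```

View pics/w6.png

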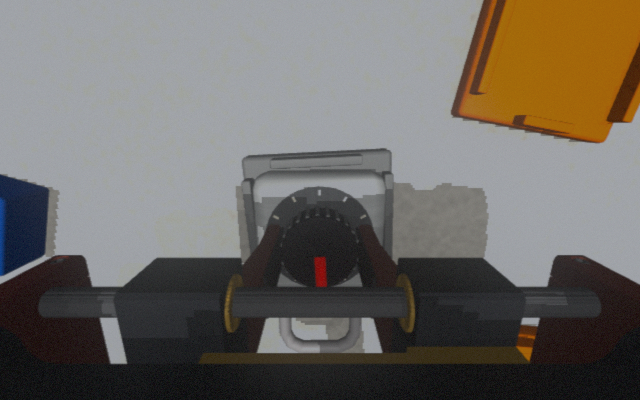

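The red line at (321,270) now points at the bow. Releasing, rising and checking.

```bash
python3 -m jog '[{"dx":0,"dy":0,"dz":0,"yaw":0,"jaw":1},{"dx":0,"dy":0,"dz":0,"yaw":0,"jaw":1},{"dx":0,"dy":0,"dz":0,"yaw":0,"jaw":1},{"dx":0,"dy":0,"dz":0,"yaw":0,"jaw":1},{"dx":0,"dy":0,"dz":0,"yaw":0,"jaw":1}]' 15
python3 -m jog '[{"dx":0,"dy":0,"dz":-15,"yaw":0,"jaw":1},{"dx":0,"dy":0,"dz":-30,"yaw":0,"jaw":1},{"dx":0,"dy":0,"dz":-35,"yaw":0,"jaw":1},{"dx":0,"dy":0,"dz":-35,"yaw":0,"jaw":1},{"dx":0,"dy":0,"dz":-35,"yaw":0,"jaw":1}]'
python3 -m jog '[{"dx":-19,"dy":0,"dz":0,"yaw":-0.12,"jaw":1},{"dx":0,"dy":0,"dz":0,"yaw":-0.12,"jaw":1},{"dx":0,"dy":0,"dz":0,"yaw":-0.12,"jaw":1},{"dx":0,"dy":0,"dz":0,"yaw":-0.12,"jaw":1},{"dx":0,"dy":0,"dz":0,"yaw":-0.12,"jaw":1}]'
python3 -m jog '[{"dx":0,"dy":0,"dz":0,"yaw":-0.12,"jaw":0.2},{"dx":0,"dy":0,"dz":0,"yaw":-0.12,"jaw":0.2},{"dx":0,"dy":0,"dz":0,"yaw":-0.12,"jaw":0.2},{"dx":0,"dy":0,"dz":0,"yaw":-0.12,"jaw":0},{"dx":0,"dy":0,"dz":0,"yaw":-0.12,"jaw":-0.2}]'
python3 -m jog '[{"dx":0,"dy":0,"dz":0,"yaw":-0.12,"jaw":-0.2},{"dx":0,"dy":0,"dz":0,"yaw":-0.12,"jaw":-0.2},{"dx":0,"dy":0,"dz":0,"yaw":-0.12,"jaw":-0.2},{"dx":0,"dy":0,"dz":0,"yaw":-0.061,"jaw":-0.2},{"dx":0,"dy":0,"dz":0,"yaw":0,"jaw":-0.2}]'
python3 - <<'E'
from h import *
im=ctrl.get_image("wrist"); save(im,"w7",(205,115,355,225),5)
s=ctrl.read_state(); print(s["time"],s["eef_pos"],s["tool_rot"],s["qpos"],s["force"])
for q,z in [("lock_center",.031),("dial_top",.0665),("bow",.031)]:
    for r in ctrl.mark_of(im,q)[:2]: print(q,np.round(r["pixel"]),round(r["conf"],2),np.round(atz(im,r["pixel"],z),4))
a=im["pixels"].astype(int); b,g,r=a[...,0],a[...,1],a[...,2]
sub=np.zeros(b.shape,bool); sub[100:235,205:400]=1
for n,m,z in [("red",(r>120)&(g<70)&(b<70)&sub,.0665),("yel",(r>120)&(g>110)&(b<80)&sub,.0465)]:
    v,u=np.nonzero(m); print(n,len(u),u.mean(),v.mean(),atz(im,(u.mean(),v.mean()),z))
    w=np.array([atz(im,(x,y),z)[:2] for x,y in zip(u,v)]); e=np.linalg.eigh(np.cov(w.T)); print(e[1][:,1])
E
```

```text
time: 8.42
eef_pos: [0.6081, 0.0666, 0.067]
tool_rot: [1.0, -0.0, -0.0, -0.0]
force: [-0.5, 0.2, -0.4]
finger_gap: 0.0734
time: 8.83
eef_pos: [0.6078, 0.0665, 0.2185]
tool_rot: [1.0, -0.001, -0.0, -0.0]
force: [1.2, -0.4, -0.7]
finger_gap: 0.0881
time: 9.25
eef_pos: [0.5891, 0.0665, 0.2173]
tool_rot: [0.955, 0.298, 0.0, -0.0]
force: [-0.3, -0.1, -0.2]
finger_gap: 0.088
time: 9.67
eef_pos: [0.5892, 0.0665, 0.2171]
tool_rot: [0.824, 0.567, -0.0, -0.0]
force: [-0.1, -0.3, 0.4]
finger_gap: 0.058
time: 10.08
eef_pos: [0.5891, 0.0665, 0.217]
tool_rot: [0.689, 0.725, -0.0, -0.0]
force: [0.3, -0.6, 0.4]
finger_gap: 0.0353
10.1333 [0.58921138 0.06652893 0.21707577] [ 6.90049227e-01  7.23762414e-01 -5.66850157e-05 -1.72476795e-04] [-4.12072351e-03  3.69648269e-01  1.55338675e+00  1.64724477e-04
  1.21888617e+00 -5.18596914e-02] [ 0.37452283 -0.25727734  0.29668695]
lock_center [338. 183.] 0.87 [0.6101 0.067  0.031 ]
lock_center [341. 191.] 0.23 [0.6147 0.0578 0.031 ]
dial_top [339. 191.] 0.85 [0.6097 0.0667 0.0665]
red 88 326.1363636363636 190.07954545454547 [0.59556941 0.06683442 0.0665    ]
[-0.99945742 -0.03293737]
yel 86 308.4418604651163 184.8953488372093 [0.57608965 0.06689073 0.0465    ]
[-0.99985878 -0.0168055 ]
```

View pics/w7.png

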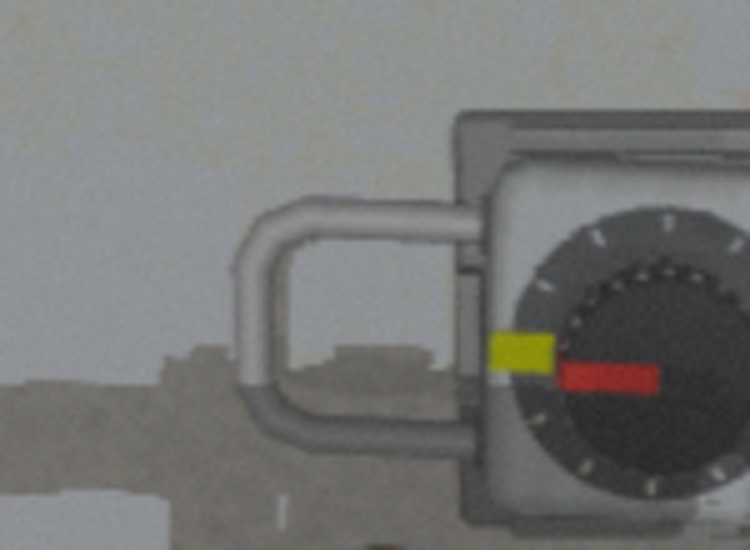

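The red line at crop (610,378) lies against the yellow mark at (522,352); the offset is parallax, and the world directions agree within 2°. The bow bar is at crop column ~257 and rows 218–437. Computing its world position and the leg direction.

```bash
python3 - <<'E'
from h import *
im=ctrl.get_image("wrist")
f=lambda c,r:atz(im,(205+(c+.5)/5-.5,115+(r+.5)/5-.5),.031)
print("bar",f(257,327)); 
a,b=f(320,218),f(470,222); print("leg up",a,b,np.arctan2(*(b-a)[1::-1]))
a,b=f(320,434),f(470,440); print("leg lo",a,b,np.arctan2(*(b-a)[1::-1]))
a,b=f(252,270),f(257,385); print("bar dir",a,b, np.arctan2(-(b-a)[0]*-1,-(b-a)[1]))
k=[x for x in ctrl.masks_of(im,"bow") if x["conf"]>.3]
for x in k[:2]:
    v,u=np.nonzero(x["region"]); print(x["conf"],u.min(),u.max(),v.min(),v.max(),len(u))
c=np.array([.6084,.0665,.0465]); print("yel proj",proj(im,[.5774,.0665,.0465]),"dialtop",proj(im,[.6084,.0665,.0665]))
s=ctrl.read_state();print(s["eef_pos"])
E
```

```text
bar [0.51411612 0.06629681 0.031     ]
leg up [0.52887607 0.09262132 0.031     ] [0.56339407 0.09334    0.031     ] 0.020817491862507698
leg lo [0.52892376 0.04080808 0.031     ] [0.56488501 0.04101858 0.031     ] 0.005853415269345716
bar dir [0.51309925 0.07977698 0.031     ] [0.51396638 0.05222346 0.031     ] 0.03146057877931355
0.8 252 301 155 207 1035
yel proj [np.float64(309.40941910467615), np.float64(185.28319790554568)] dialtop [np.float64(338.02312960204654), np.float64(190.8661313536394)]
[0.58936743 0.06647476 0.21716234]
```

```bash
python3 -m jog '[{"dx":0,"dy":0,"dz":0,"yaw":0.03,"jaw":-0.2},{"dx":0.6,"dy":-38,"dz":0,"yaw":0,"jaw":-0.2},{"dx":0.6,"dy":-37.3,"dz":0,"yaw":0,"jaw":-0.2},{"dx":0,"dy":0,"dz":30,"yaw":0,"jaw":-0.2},{"dx":0,"dy":0,"dz":35,"yaw":0,"jaw":-0.2}]' 15
python3 -m jog '[{"dx":0,"dy":0,"dz":33,"yaw":0,"jaw":-0.2},{"dx":0,"dy":0,"dz":25,"yaw":0,"jaw":-0.2},{"dx":0,"dy":0,"dz":10,"yaw":0,"jaw":-0.2},{"dx":0,"dy":0,"dz":0,"yaw":0,"jaw":-0.2},{"dx":0,"dy":0,"dz":0,"yaw":0,"jaw":-0.2}]'
python3 - <<'E'
from h import *
im=ctrl.get_image("side"); save(im,"s8",(250,170,420,270),4)
im=ctrl.get_image("wrist"); save(im,"w8")
s=ctrl.read_state();print(s["eef_pos"],s["tool_rot"],s["force"],s["finger_gap"])
E
```

```text
time: 10.8
eef_pos: [0.5145, 0.0664, 0.1543]
tool_rot: [0.701, 0.714, 0.002, 0.002]
force: [0.8, -0.1, -0.4]
finger_gap: 0.0351
time: 11.22
eef_pos: [0.5144, 0.0663, 0.0844]
tool_rot: [0.7, 0.714, -0.0, -0.0]
force: [0.2, -0.7, 0.5]
finger_gap: 0.0353
[0.51553546 0.06628989 0.08562369] [0.70039877 0.71375049 0.00097279 0.00091951] [ 0.35707028 -0.42187558  0.1495344 ] 0.035039466186463766
```

View pics/w8.png

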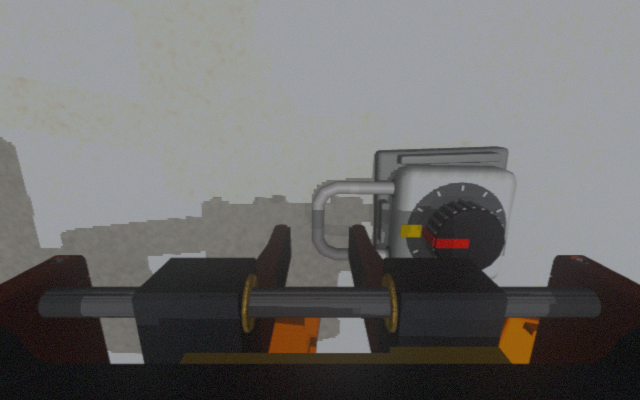

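View pics/s8.png

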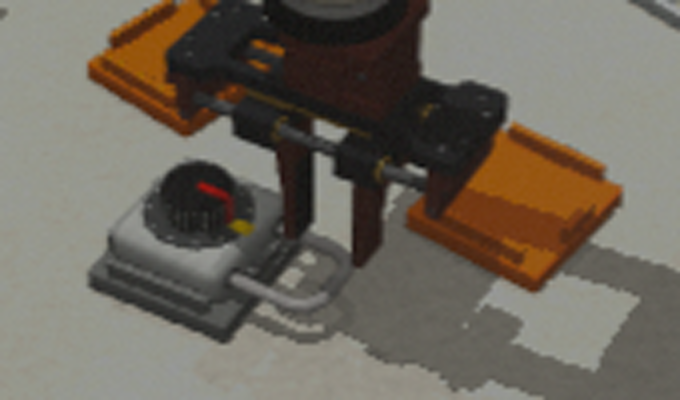

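The fingers straddle the bar (wrist fingertips at (275,235) and (360,235), bar at ~(318,220)), and the red line on the dial's side meets the yellow mark. Descending.

```bash
python3 -m jog '[{"dx":0,"dy":0,"dz":16,"yaw":0,"jaw":-0.2},{"dx":0,"dy":0,"dz":16,"yaw":0,"jaw":-0.2},{"dx":0,"dy":0,"dz":12,"yaw":0,"jaw":-0.2},{"dx":0,"dy":0,"dz":7,"yaw":0,"jaw":-0.2},{"dx":0,"dy":0,"dz":0,"yaw":0,"jaw":-0.2}]' 15
python3 -m jog '[{"dx":0,"dy":0,"dz":0,"yaw":0,"jaw":-0.5},{"dx":0,"dy":0,"dz":0,"yaw":0,"jaw":-0.7},{"dx":0,"dy":0,"dz":0,"yaw":0,"jaw":-0.8},{"dx":0,"dy":0,"dz":0,"yaw":0,"jaw":-1},{"dx":0,"dy":0,"dz":0,"yaw":0,"jaw":-1}]' 15
python3 -m jog '[{"dx":0,"dy":0,"dz":0,"yaw":0,"jaw":-1},{"dx":0,"dy":0,"dz":0,"yaw":0,"jaw":-1},{"dx":0,"dy":0,"dz":0,"yaw":0,"jaw":-1},{"dx":0,"dy":0,"dz":0,"yaw":0,"jaw":-1},{"dx":0,"dy":0,"dz":0,"yaw":0,"jaw":-1}]' 15
```

```text
time: 11.73
eef_pos: [0.5143, 0.0663, 0.0332]
tool_rot: [0.7, 0.714, 0.0, 0.0]
force: [-0.3, 0.2, 0.2]
finger_gap: 0.0353
time: 12.15
eef_pos: [0.5143, 0.0662, 0.0337]
tool_rot: [0.7, 0.714, 0.0, 0.0]
force: [-1.5, -0.5, 2.4]
finger_gap: 0.0081
time: 12.57
eef_pos: [0.5142, 0.0663, 0.0332]
tool_rot: [0.7, 0.714, 0.0, 0.0]
force: [-1.2, 0.1, 2.0]
finger_gap: 0.0085
```

The bar is held, with an 8.5 mm opening. Pulling gently along -x.

```bash
python3 -m jog '[{"dx":0,"dy":-1.5,"dz":0,"yaw":0,"jaw":-1},{"dx":0,"dy":-1.5,"dz":0,"yaw":0,"jaw":-1},{"dx":0,"dy":-1.5,"dz":0,"yaw":0,"jaw":-1},{"dx":0,"dy":-1.5,"dz":0,"yaw":0,"jaw":-1},{"dx":0,"dy":-1,"dz":0,"yaw":0,"jaw":-1}]'
python3 -m jog '[{"dx":0,"dy":-1.5,"dz":0,"yaw":0,"jaw":-1},{"dx":0,"dy":-1.5,"dz":0,"yaw":0,"jaw":-1},{"dx":0,"dy":-1.5,"dz":0,"yaw":0,"jaw":-1},{"dx":0,"dy":-1.5,"dz":0,"yaw":0,"jaw":-1},{"dx":0,"dy":-1,"dz":0,"yaw":0,"jaw":-1}]'
```

```text
time: 12.98
eef_pos: [0.51, 0.066, 0.0338]
tool_rot: [0.7, 0.714, 0.002, 0.002]
force: [6.9, -0.9, 0.7]
finger_gap: 0.0082
time: 13.4
eef_pos: [0.5031, 0.0659, 0.0338]
tool_rot: [0.7, 0.714, 0.002, 0.002]
force: [6.1, 0.9, -0.0]
finger_gap: 0.0083
```

```bash
python3 -m jog '[{"dx":0,"dy":-1.4,"dz":0,"yaw":0,"jaw":-1},{"dx":0,"dy":-1.4,"dz":0,"yaw":0,"jaw":-1},{"dx":0,"dy":-1.4,"dz":0,"yaw":0,"jaw":-1},{"dx":0,"dy":-1.4,"dz":0,"yaw":0,"jaw":-1},{"dx":0,"dy":-1.4,"dz":0,"yaw":0,"jaw":-1}]'
python3 -m jog '[{"dx":0,"dy":-0.5,"dz":0,"yaw":0,"jaw":-1},{"dx":0,"dy":-0.5,"dz":0,"yaw":0,"jaw":-1},{"dx":0,"dy":-0.5,"dz":0,"yaw":0,"jaw":-1},{"dx":0,"dy":-0.5,"dz":0,"yaw":0,"jaw":-1},{"dx":0,"dy":0,"dz":0,"yaw":0,"jaw":-1}]'
python3 - <<'E'
from h import *
im=ctrl.get_image("wrist"); save(im,"w9")
s=ctrl.read_state();print(s["eef_pos"],s["force"])
E
```

```text
time: 13.82
eef_pos: [0.4962, 0.0658, 0.0338]
tool_rot: [0.7, 0.714, 0.002, 0.002]
force: [6.8, -0.5, 0.0]
finger_gap: 0.0084
time: 14.23
eef_pos: [0.4941, 0.0658, 0.0337]
tool_rot: [0.7, 0.714, 0.002, 0.002]
force: [5.3, -1.6, -0.2]
finger_gap: 0.0086
[0.49399674 0.06574199 0.0337515 ] [ 5.29724051 -0.9560286   0.39419754]
```

View pics/w9.png

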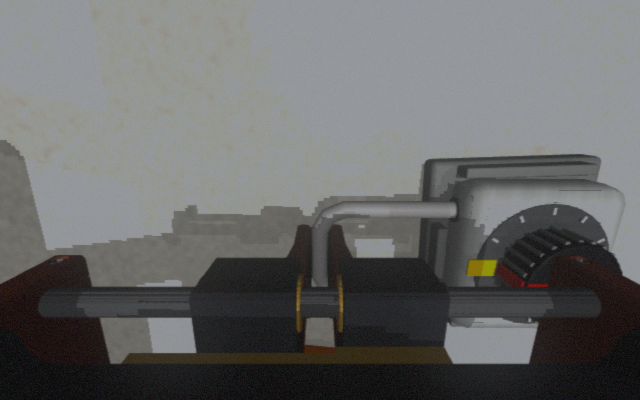

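The body is still in the cradle, with its dial at (558,265), and the shackle is about 18–20 mm out. Continuing in small steps until the stop shows in the force.

```bash
python3 -m jog '[{"dx":0,"dy":-0.5,"dz":0,"yaw":0,"jaw":-1},{"dx":0,"dy":-0.5,"dz":0,"yaw":0,"jaw":-1},{"dx":0,"dy":-0.3,"dz":0,"yaw":0,"jaw":-1},{"dx":0,"dy":0,"dz":0,"yaw":0,"jaw":-1},{"dx":0,"dy":0,"dz":0,"yaw":0,"jaw":-1}]'
```

```text
time: 14.7
eef_pos: [0.493, 0.0657, 0.0338]
tool_rot: [0.7, 0.714, 0.002, 0.002]
force: [5.3, -0.4, -0.1]
finger_gap: 0.0086
```

```bash
python3 -m jog '[{"dx":0,"dy":-0.5,"dz":0,"yaw":0,"jaw":-1},{"dx":0,"dy":-0.3,"dz":0,"yaw":0,"jaw":-1},{"dx":0,"dy":-0.3,"dz":0,"yaw":0,"jaw":-1},{"dx":0,"dy":0,"dz":0,"yaw":0,"jaw":-1},{"dx":0,"dy":0,"dz":0,"yaw":0,"jaw":-1}]'
```

```text
time: 15.12
eef_pos: [0.493, 0.0656, 0.0339]
tool_rot: [0.7, 0.714, 0.003, 0.003]
force: [8.7, -0.3, -2.5]
finger_gap: 0.0085
```

```bash
python3 -m jog '[{"dx":0,"dy":-0.3,"dz":0,"yaw":0,"jaw":-1},{"dx":0,"dy":-0.3,"dz":0,"yaw":0,"jaw":-1},{"dx":0,"dy":0,"dz":0,"yaw":0,"jaw":-1},{"dx":0,"dy":0,"dz":0,"yaw":0,"jaw":-1},{"dx":0,"dy":0,"dz":0,"yaw":0,"jaw":-1}]'
python3 - <<'E'
from h import *
im=ctrl.get_image("top"); save(im,"t10",(230,150,340,260),5)
im=ctrl.get_image("side"); save(im,"s10",(250,170,420,270),4)
s=ctrl.read_state();print(s["eef_pos"],s["force"])
E
```

```text
time: 15.53
eef_pos: [0.4929, 0.0656, 0.034]
tool_rot: [0.7, 0.714, 0.003, 0.003]
force: [9.7, -0.2, -3.3]
finger_gap: 0.0084
[0.49290137 0.06562041 0.03395232] [ 8.23676157 -0.93602158 -2.62824203]
```

View pics/s10.png

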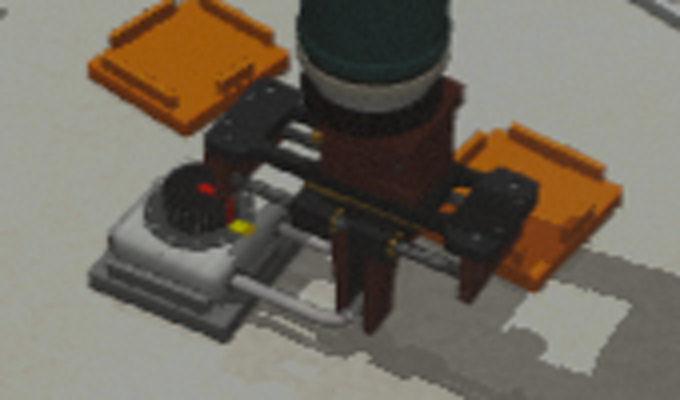

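Position stuck at 0.4929 while the force rises to about 9 N, so the shackle is at its stop: 21.3 mm of travel, 20 of it stroke and the rest cradle play. The red line still stands at yellow (crop (230,210)/(242,228)). Now lifting the bow along an arc about the rear edge, lagging slightly so the shackle isn't pushed in.

```bash
python3 -m jog '[{"dx":0,"dy":1.5,"dz":-10.4,"yaw":0,"jaw":-1},{"dx":0,"dy":2,"dz":-10.4,"yaw":0,"jaw":-1},{"dx":0,"dy":2.3,"dz":-10.4,"yaw":0,"jaw":-1},{"dx":0,"dy":2.6,"dz":-10.4,"yaw":0,"jaw":-1},{"dx":0,"dy":3,"dz":-10.4,"yaw":0,"jaw":-1}]' 18
python3 - <<'E'
from h import *
im=ctrl.get_image("side"); save(im,"s11",(250,150,420,270),4)
s=ctrl.read_state();print(s["eef_pos"],s["force"])
E
```

```text
time: 16.05
eef_pos: [0.4983, 0.066, 0.0851]
tool_rot: [0.7, 0.714, -0.001, -0.001]
force: [1.5, -0.4, -2.2]
finger_gap: 0.0085
[0.49999123 0.06606363 0.08676109] [-0.09195445  0.5107506  -0.38861081]
```

View pics/s11.png

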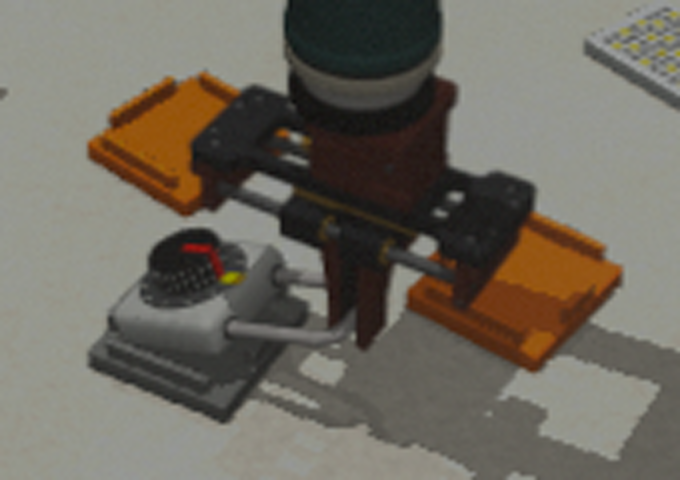

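The lock tilts about its rear edge as intended. Continuing.

```bash
python3 -m jog '[{"dx":0,"dy":4,"dz":-9.5,"yaw":0,"jaw":-1},{"dx":0,"dy":4.5,"dz":-9.2,"yaw":0,"jaw":-1},{"dx":0,"dy":5,"dz":-8.8,"yaw":0,"jaw":-1},{"dx":0,"dy":5.5,"dz":-8.4,"yaw":0,"jaw":-1},{"dx":0,"dy":6,"dz":-8,"yaw":0,"jaw":-1}]' 18
python3 -m jog '[{"dx":0,"dy":6.5,"dz":-7,"yaw":0,"jaw":-1},{"dx":0,"dy":7,"dz":-6.5,"yaw":0,"jaw":-1},{"dx":0,"dy":7,"dz":-6,"yaw":0,"jaw":-1},{"dx":0,"dy":7.5,"dz":-5.7,"yaw":0,"jaw":-1},{"dx":0,"dy":7.5,"dz":-5.3,"yaw":0,"jaw":-1}]' 18
python3 - <<'E'
from h import *
im=ctrl.get_image("side"); save(im,"s12",(250,130,420,270),4)
s=ctrl.read_state();print(s["eef_pos"],s["force"])
E
```

```text
time: 16.52
eef_pos: [0.5233, 0.0665, 0.1286]
tool_rot: [0.7, 0.714, -0.001, -0.001]
force: [0.5, 0.4, -3.0]
finger_gap: 0.0086
time: 16.93
eef_pos: [0.5605, 0.0672, 0.1599]
tool_rot: [0.7, 0.714, -0.0, -0.0]
force: [0.6, 0.6, -3.5]
finger_gap: 0.0086
[0.5628425  0.06707415 0.16109281] [0.06490572 0.11411871 1.58397589]
```

View pics/s12.png

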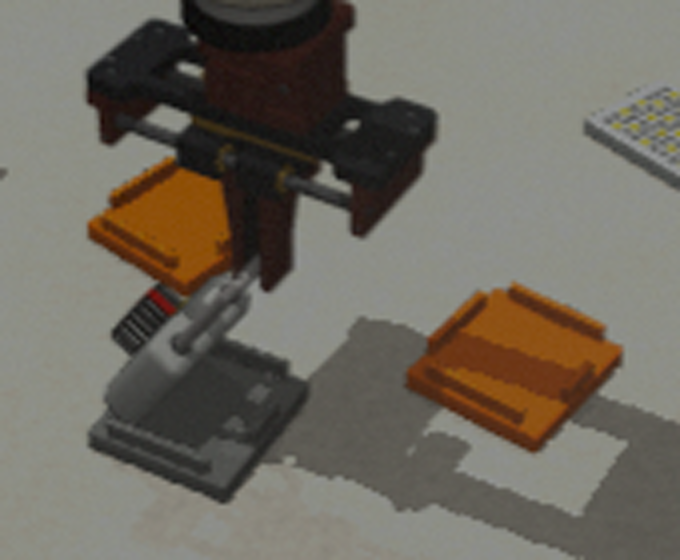

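Standing at about 60°, still in the cradle's rear. Continuing up.

```bash
python3 -m jog '[{"dx":0,"dy":8,"dz":-5,"yaw":0,"jaw":-1},{"dx":0,"dy":8,"dz":-5,"yaw":0,"jaw":-1},{"dx":0,"dy":8,"dz":-5,"yaw":0,"jaw":-1},{"dx":0,"dy":8,"dz":-6,"yaw":0,"jaw":-1},{"dx":0,"dy":6,"dz":-7,"yaw":0,"jaw":-1}]' 18
python3 -m jog '[{"dx":0,"dy":3,"dz":-8,"yaw":0,"jaw":-1},{"dx":0,"dy":2,"dz":-10,"yaw":0,"jaw":-1},{"dx":0,"dy":0,"dz":-12,"yaw":0,"jaw":-1},{"dx":0,"dy":0,"dz":-14,"yaw":0,"jaw":-1},{"dx":0,"dy":0,"dz":-14,"yaw":0,"jaw":-1}]' 18
python3 - <<'E'
from h import *
im=ctrl.get_image("side"); save(im,"s13",(230,100,400,240),4)
s=ctrl.read_state();print(s["eef_pos"],s["force"],s["finger_gap"])
E
```

```text
time: 17.4
eef_pos: [0.5988, 0.0679, 0.1878]
tool_rot: [0.7, 0.714, -0.0, -0.0]
force: [-0.5, -0.2, -3.6]
finger_gap: 0.0086
time: 17.82
eef_pos: [0.6026, 0.068, 0.2467]
tool_rot: [0.7, 0.714, -0.0, -0.0]
force: [-0.2, -0.1, -3.3]
finger_gap: 0.0081
[0.60431658 0.06799582 0.24985891] [ 0.76923472  0.03583364 -1.62341967] 0.008820777215063975
```

View pics/s13.png

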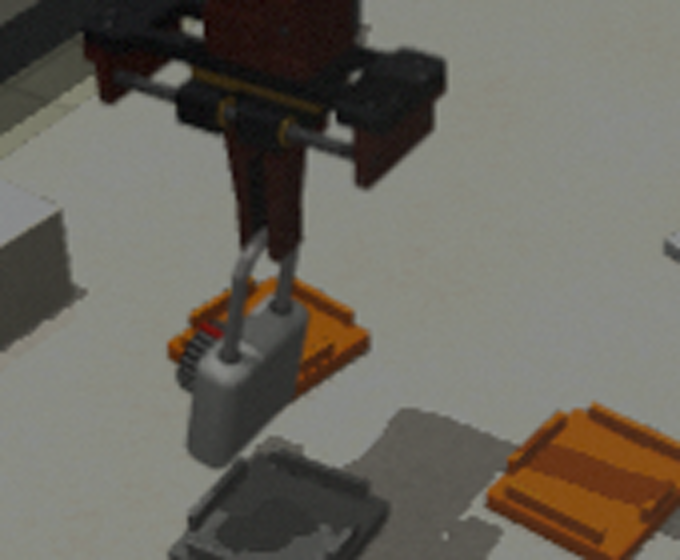

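The lock hangs clear of the cradle with the shackle out. Raising another ~68 mm for margin, then settling.

```bash
python3 -m jog '[{"dx":0,"dy":0,"dz":-14,"yaw":0,"jaw":-1},{"dx":0,"dy":0,"dz":-16,"yaw":0,"jaw":-1},{"dx":0,"dy":0,"dz":-16,"yaw":0,"jaw":-1},{"dx":0,"dy":0,"dz":-13,"yaw":0,"jaw":-1},{"dx":0,"dy":0,"dz":-9,"yaw":0,"jaw":-1}]' 18
python3 -m jog '[{"dx":0,"dy":0,"dz":0,"yaw":0,"jaw":-1},{"dx":0,"dy":0,"dz":0,"yaw":0,"jaw":-1},{"dx":0,"dy":0,"dz":0,"yaw":0,"jaw":-1},{"dx":0,"dy":0,"dz":0,"yaw":0,"jaw":-1},{"dx":0,"dy":0,"dz":0,"yaw":0,"jaw":-1}]' 18
python3 -m jog '[{"dx":0,"dy":0,"dz":0,"yaw":0,"jaw":-1},{"dx":0,"dy":0,"dz":0,"yaw":0,"jaw":-1},{"dx":0,"dy":0,"dz":0,"yaw":0,"jaw":-1},{"dx":0,"dy":0,"dz":0,"yaw":0,"jaw":-1},{"dx":0,"dy":0,"dz":0,"yaw":0,"jaw":-1}]' 18
python3 -m jog '[{"dx":0,"dy":0,"dz":0,"yaw":0,"jaw":-1},{"dx":0,"dy":0,"dz":0,"yaw":0,"jaw":-1},{"dx":0,"dy":0,"dz":0,"yaw":0,"jaw":-1},{"dx":0,"dy":0,"dz":0,"yaw":0,"jaw":-1},{"dx":0,"dy":0,"dz":0,"yaw":0,"jaw":-1}]' 18
python3 - <<'E'
from h import *
im=ctrl.get_image("side"); save(im,"s14",(200,60,400,240),4)
v=[]
for k in ctrl.masks_of(im,"padlock")[:2]:
    m=k["region"]; vv,u=np.nonzero(m); i=vv.argmax(); print(k["conf"],u.min(),u.max(),vv.min(),vv.max(),"lowest px",u[i],vv[i])
s=ctrl.read_state();print(s["eef_pos"],s["force"],s["finger_gap"],s["joint_vel"].round(4))
p=s["eef_pos"]
for d in (0,-.075,-.115,-.157): print(d,np.round(proj(im,p+np.array([0,0,d]))))
# compare to pose with lock bottom at 0.10
print("z=.10 at lock xy",np.round(proj(im,[p[0],p[1],.10])))
E
```

```text
time: 18.28
eef_pos: [0.6032, 0.068, 0.3153]
tool_rot: [0.7, 0.714, 0.001, 0.001]
force: [0.7, -0.1, -3.4]
finger_gap: 0.0084
time: 18.7
eef_pos: [0.6024, 0.0679, 0.3125]
tool_rot: [0.7, 0.714, -0.001, -0.001]
force: [1.0, -0.2, -3.9]
finger_gap: 0.0086
time: 19.12
eef_pos: [0.603, 0.0679, 0.3135]
tool_rot: [0.7, 0.714, 0.0, -0.0]
force: [-0.3, -0.2, -4.2]
finger_gap: 0.0083
time: 19.53
eef_pos: [0.603, 0.0679, 0.3136]
tool_rot: [0.7, 0.714, 0.0, -0.0]
force: [0.6, -0.8, -4.1]
finger_gap: 0.0086
0.93 272 305 131 193 lowest px 282 193
[0.60295475 0.06792809 0.31356726] [-0.60035254  0.46511956 -3.96094057] 0.007965548335929619 [-0.0021  0.0006 -0.001   0.0008 -0.0004 -0.0007]
0 [296. 127.]
-0.075 [297. 157.]
-0.115 [298. 172.]
-0.157 [299. 187.]
z=.10 at lock xy [300. 206.]
```

View pics/s14.png

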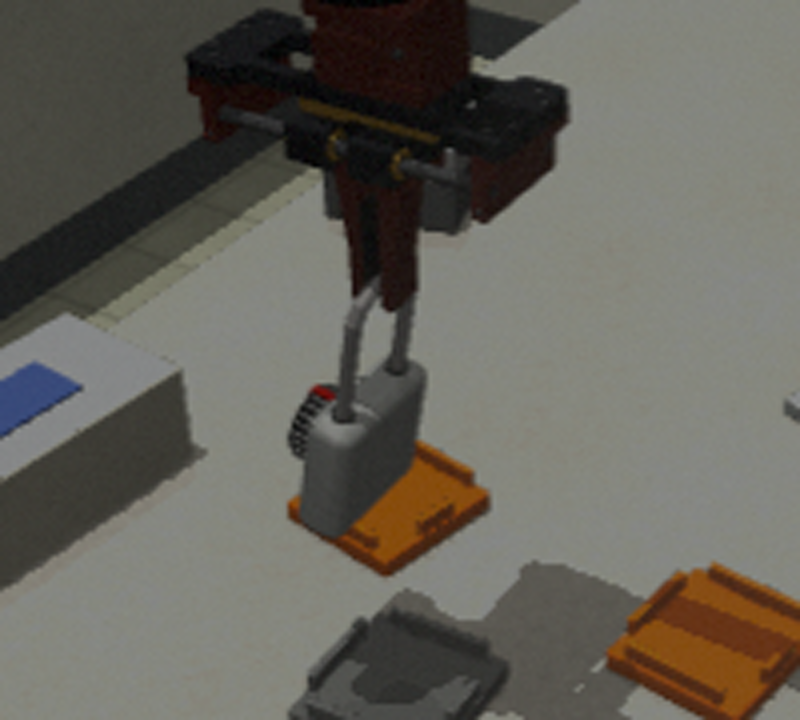

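The lock hangs still from its bow with the red line at the shackle side. The lowest mask pixel, row 193, fits an underside at about 0.15 m; the 0.10 m line would be at row 206. Handing in.

```bash
python3 -c "
from station import ctrl
print(ctrl.hand_in())"
```

```text
the job is handed in; nothing more can be done
None
```

The job is handed in at about 19.6 s, with the lock open and held up by its shackle; no verdict was reported.

- **Dial:** I turned it three clicks clockwise with a 15 N grip and released it. The camera then showed the red line within about 2° of the yellow index.
- **Shackle:** I pulled it at about 6–7 N while the body stayed in the cradle. It stopped moving after 21.3 mm, about 1.3 mm of which I take as cradle play. The pull had reached about 10 N by then.
- **Lift:** I tilted the lock up about its rear edge and raised it with an 18 N grip. At the end the gripper (TCP) was at 0.314 m, the measured load was about 4 N and the joints were still. The last side view puts the lock's lowest edge at about 0.15 m.

- **Failed command:** my first batch of moves was refused for missing keys, and nothing moved.
- **Weaker checks:** the full opening is judged from the stop force and the travel, not measured directly. The red line's direction in the image differed by about 1–2° between methods, well inside the 0.1 rad window.

The jar, well plate, tube rack and orange look-alikes were not touched.

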